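Wedge a sagging display riser level

TASK

The white deck of the little souvenir riser on the desk has lost its front foot and sags. Push the orange wedge, thin end first and square to the edge, under about the middle of the deck's front edge until the deck is fully up against its two brass corner stops and the wedge is jammed tight, then let go and leave it there. Leave the mug, the calculator and the desk calendar where they are.

Things in the scene. Friction and masses are not known exactly. Their poses are not given: they have to be found in the camera images.
- riser_front (a point): Point on the desk (z = 0) below the middle of the deck's front edge. x points level from the edge into the riser (the way the wedge is pushed), y along the edge, z up. The front edge, with a 50 mm blue mark in its middle, is at x = 0; its underside is 24 mm over the desk when level, about 10 mm when sagging.
- riser: Display riser fixed to the desk, origin and axes as riser_front. Two wooden cheeks 50 mm high, 14 mm thick (x 0 to 200 mm, inner faces y = +-124 mm) and a rear rail carry the white deck between them; below the deck it is free. Two brass tabs at the front corners, 44 mm over the desk, are the deck's stops.
- deck_edge (a point): Middle of the lower edge of the deck's front face. About 10 mm over the desk while sagging (start), 24 mm when the deck is level, up at its stops.
- deck: The moving white deck, 178 mm deep, 240 wide, 18 thick, hinged 180 mm behind its front edge; falls back by its own weight, about 0.5 kg with the plate and two small houses fixed on it (up to 55 mm over its top, 120 mm or more behind the front edge). Origin in the middle of its front face; x into the riser.
- wedge_grip (a point): Centre of the orange wedge's gripping block, 25 mm over its underside. The block, the thick end, is 34 mm long (x), 40 wide (y), 50 high, to be gripped across its width. x points along the wedge from block to thin end, z up. With the deck just up, this point is about 62 mm in front of the front edge.
- wedge_tip (a point): Middle of the wedge's thin end, 2.5 mm over its underside, 157 mm along x from wedge_grip; same axes. The wedge is 40 mm wide throughout, flat below; its top slopes straight from 33 mm thick at the block to 5 mm here, 140 mm on. It meets the sagging deck when the tip is about 25 mm under the edge.
- wedge: The whole wedge, 174 mm long, about 0.13 kg; origin at the centre of its underside, axes as wedge_grip. Slope and underside are smooth. Pushing it in while the deck rises takes about 4 to 8 N along it (more if it is also pressed down on the desk); at the stops the resistance climbs steeply, and a push of 12 to 20 N jams it so that it stays when let go.
- mug_mid (a point): Loose red mug, 80 mm across, 92 mm high, with a handle; the point is at its centre half-way up. Leave it alone.
- calculator_mid (a point): Loose black desk calculator, 150 x 105 x 16 mm; the point is its centre. Leave it alone.
- calendar_mid (a point): Loose tent-shaped desk calendar, 92 x 130 x 105 mm high; the point is its centre, half-way up. Leave it alone.
Mind the look-alikes: they are no part of the job. There is more than one size of the wedge; the job needs the middle-sized.

How it is judged:
By the outcome, as a careful person would: the job done as asked, in the order asked, and still so for the second after the job is handed in, with the robot touching nothing.
It also fails if it takes over 48 s, if anything falls off the work surface, if the arm or the gripper's body presses on something with over 40 N, if the wrist force passes 120 N, or if a joint passes its speed limit or range.

ROBOT

A 6-joint arm with a two-finger parallel gripper is mounted at the origin on the work surface. World frame = base frame: x ahead of the robot, y to its left, z up, the work surface at z = 0. Lengths are in m, angles in rad, forces in N, time in s.
With the tool pointing down it reaches from about 0.425 to 1.125 m from the base axis. Payload 14.9 kg.
Tool frame: the origin (TCP) lies between the finger pads; the fingertips stand arm.finger_overhang ahead of it and the grasp point (between the pads) is the TCP (arm.finger_overhang is the distance from the TCP to the fingertips, in m); z points along the fingers, x is the direction in which the jaws open and shut, and the axes are right-handed (so a half turn about z gives the same grasp; the last joint's range is limited). The gripper opens to 91 mm and grips with 3 to 60 N. Pads are 32 mm wide; open, the fingers measure 118 mm over their backs; the gripper's body (76 mm by 178 mm) begins 60 mm behind the grasp point.
Start: joints at [1.077, 0.379, 1.734, -0, 1.028, -0.033], TCP at [0.311, 0.627, 0.233] pointing down, gripper open.
Joint ranges: [-2.77, 2.77], [-0.74, 2.19], [0, 2.66], [-1.06, 4.2], [0.31, 2.87], [-3.08, 3.08]. Speed limits (rad/s): [1.89, 1.89, 2.39, 3.14, 3.14, 3.14].

INTERFACE

Orientations are given as a rotation vector (axis times angle).
In Python, from bench import arm gives the robot as it stands.
- The arm moves only by the tool step_arm, never from a script. Its arguments are lists of equal length, an entry for each row: "claw": the opening, from -1 (shut) to 1 (fully open), so that 0 is half open; "delta_pos": the shift along the tool's x, y, z in mm, a list of three; "rot": the turn, a rotation vector about the tool's x, y, z in rad, a list of three. A call has exactly 5 rows; each row shifts and turns the commanded pose from where the row before left it, along the tool's axes as they then stand; what a row does not reach is not made up. A row lasts 1/8 s, in which the tool goes at most 62.5 mm and 10.7 degrees, less where a joint would pass 70% of its speed; a pose out of reach is approached as far as the arm can. A call with a gripper value outside its range is refused whole. The fingers move at their own pace and stop on an object; "squeeze" is the grip in N (left out, the last holds). Time passes only in rows, so rows that do not move let the fingers close, or fill a call up. It gives the time, the measured TCP pose, the force and the opening at its end, in the units of the state.
- arm.get_obs(): the state, without advancing time (a new reading comes with each control period).
- arm.capture(name): name is "scene" or "top"; returns the picture (400x640x3 uint8, red, green, blue); there is no depth.
- arm.camera_model(name): a dict with "intrinsics" (3x3 intrinsics, pixels), "T" (4x4, takes a point from camera to world coordinates). Camera axes: x right, y down, z forward; pixel columns grow to the right and rows downward; lengths in m; the calibration is good to about 2 mm. A picture is of the moment at which its call begins. camera_model takes no time and is no camera call.
- arm.close_job(): hands the job in, once; it reports no verdict.
The state is a dict: "t": time; "joint_positions": joint angles; "qvel": joint speeds; "tau": joint torques, N m; "ee_pos": TCP position; "ee_rot": TCP orientation; "wrist_force": force on the tool from outside, world axes, zero at the start; "wrist_torque": the same for the moment, N m; "width": finger opening in m.
Only numpy, scipy, OpenCV 4.12 (cv2) and the standard library are available. Lean on these libraries where they do the work, as an engineer would, in place of code of your own. Each camera call takes 0.05 s, during which the arm holds its last target. There are 200 camera calls.

## Working session

There is one attempt and no reset: what is moved stays moved. The work goes in short steps, Python scripts to look and compute and a tool call to move; the robot and the scene stay as the last step left them, time stands still between calls to the robot, and variables do not carry over. Pictures are saved under pics/ and viewed, on a budget of 10 in all, crops included, one or two more only if the job needs it, and the job is handed in when it is done.

Besides the shell and the picture viewer there is one more tool, called as name(argument=value, ...) on one line, values as JSON. step_arm: Moves the arm, as the interface text tells. Its arguments: {"type":"object","properties":{"claw":{"type":"array","items":{"type":"number"}},"delta_pos":{"type":"array","items":{"type":"array","items":{"type":"number"}}},"rot":{"type":"array","items":{"type":"array","items":{"type":"number"}}},"squeeze":{"type":"number"}},"required":["claw","delta_pos","rot"]}

```bash
mkdir -p pics; cat > h.py <<'E'
import numpy as np, cv2
from bench import arm
def cam(n):
    m=arm.camera_model(n); return np.array(m["intrinsics"]),np.array(m["T"])
def ray(n,uv,z):
    K,T=cam(n); d=T[:3,:3]@np.linalg.solve(K,[uv[0],uv[1],1.]); o=T[:3,3]
    return o+d*(z-o[2])/d[2]
def proj(n,p):
    K,T=cam(n); q=K@(T[:3,:3].T@(np.array(p)-T[:3,3])); return q[:2]/q[2]
def save(n,f):
    im=arm.capture(n); cv2.imwrite(f"pics/{f}.png",im[:,:,::-1]); return im
E
python3 - <<'E'
from h import *
save("top","t0");save("scene","s0")
for n in("top","scene"):
    K,T=cam(n);print(K.round(1),T.round(3))
o=arm.get_obs();print(o);print(arm.finger_overhang)
E
```

```text
[[434.1   0.  327.5]
 [  0.  434.1 197. ]
 [  0.    0.    1. ]] [[ 0.006 -0.989  0.145  0.344]
 [-1.    -0.005  0.011 -0.02 ]
 [-0.01  -0.145 -0.989  1.189]
 [ 0.     0.     0.     1.   ]]
[[468.3   0.  317.4]
 [  0.  468.3 207.4]
 [  0.    0.    1. ]] [[-0.036  0.682 -0.73   1.519]
 [ 0.999  0.02  -0.031  0.018]
 [-0.006 -0.731 -0.683  1.043]
 [ 0.     0.     0.     1.   ]]
{'t': 0.1, 'joint_positions': array([ 1.07670794e+00,  3.79377457e-01,  1.73469764e+00,  5.42950947e-06,
        1.02848634e+00, -3.33064941e-02]), 'qvel': array([-0.00063465, -0.00287821, -0.00069004,  0.00216943,  0.00027211,
        0.0001241 ]), 'tau': array([-1.62001474e-03, -7.65045047e+01, -4.35290909e+01,  6.51517790e-02,
        3.97984637e-02,  4.73177056e-05]), 'ee_pos': array([0.31110964, 0.62670641, 0.23235117]), 'ee_rot': array([ 2.66962422e+00,  1.65520429e+00, -1.32276319e-03]), 'wrist_force': array([-0.16916205,  0.49805197, -0.21216099]), 'wrist_torque': array([-0.02472619,  0.00070556, -0.03538712]), 'width': 0.09103848261827374}
0.019
```

View pics/t0.png

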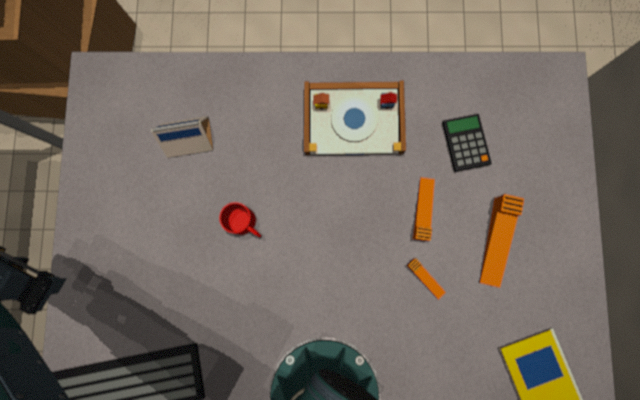

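View pics/s0.png

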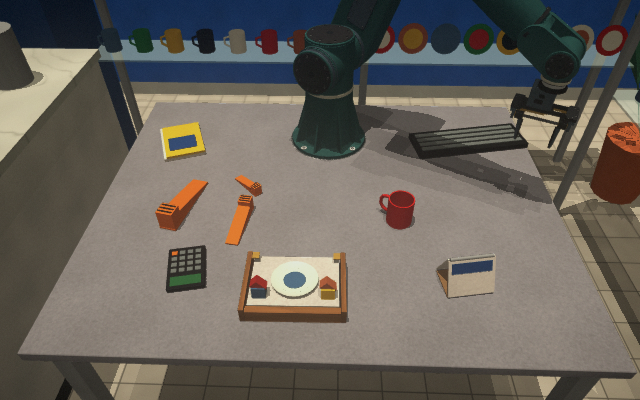

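Two views: riser front at top-view row ~154, columns 305–405. Wedge candidates in the top view are the middle one (425,210), the large one (502,240) and the small one (426,278). I choose (425,210), to be confirmed by its length of 174 mm.

```bash
python3 - <<'E'
from h import *
im=cv2.imread("pics/t0.png");hsv=cv2.cvtColor(im,cv2.COLOR_BGR2HSV)
m=cv2.inRange(hsv,(5,180,90),(20,255,255))
n,l,s,c=cv2.connectedComponentsWithStats(m)
for i in range(1,n):
    if s[i,4]<150: continue
    if s[i,0]<300: continue
    ct=cv2.findContours((l==i).astype(np.uint8),0,2)[0][0]
    b=cv2.boxPoints(cv2.minAreaRect(ct))
    w=np.array([ray("top",p,0.02)[:2] for p in b]);
    print(i,s[i],c[i].round(1),"px",b.round(1).tolist(),"w",w.round(3).tolist(),[round(float(np.linalg.norm(w[k]-w[k-1])),3) for k in(1,2)])
a=cv2.resize(im[70:300,290:530],None,fx=3,fy=3,interpolation=cv2.INTER_CUBIC)[:600]
s2=cv2.resize(cv2.imread("pics/s0.png")[165:330,150:360],None,fx=3.6,fy=3.6,interpolation=cv2.INTER_CUBIC)
cv2.imwrite("pics/c0.png",a);cv2.imwrite("pics/c1.png",s2)
E
```

```text
64 [414 178  20  63 918] [424.  209.6] px [[413.79998779296875, 239.39999389648438], [417.6000061035156, 177.5], [433.5, 178.5], [429.70001220703125, 240.39999389648438]] w [[0.402, -0.24], [0.571, -0.254], [0.568, -0.297], [0.4, -0.282]] [0.169, 0.043]
65 [ 480  195   43   92 1954] [500.3 240. ] px [[476.1000061035156, 280.70001220703125], [501.5, 192.39999389648438], [524.2000122070312, 198.89999389648438], [498.79998779296875, 287.29998779296875]] w [[0.294, -0.401], [0.531, -0.48], [0.513, -0.54], [0.278, -0.46]] [0.249, 0.063]
68 [408 259  37  40 465] [425.6 278. ] px [[406.70001220703125, 264.6000061035156], [414.6000061035156, 257.70001220703125], [444.79998779296875, 292.0], [436.8999938964844, 298.8999938964844]] w [[0.335, -0.219], [0.353, -0.241], [0.265, -0.318], [0.247, -0.297]] [0.028, 0.118]
```

View pics/c0.png

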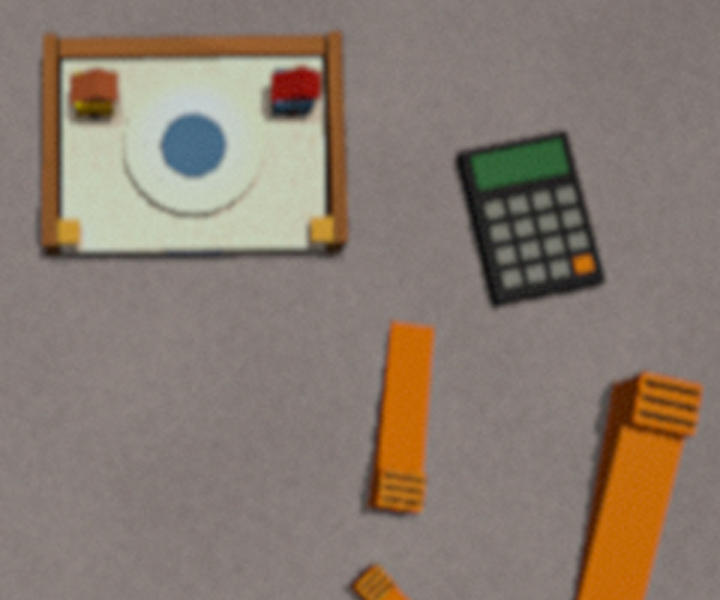

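View pics/c1.png

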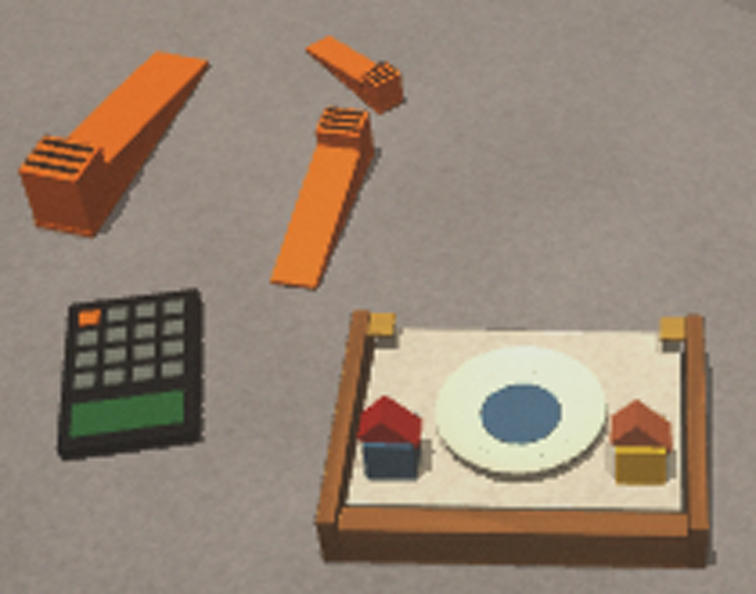

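The crop confirms the choice: (425,210) measures about 170 x 41 mm, against 250 mm for the large wedge and 118 mm for the small. Its thin end points to the riser. Now precise points from both views.

```bash
python3 - <<'E'
from h import *
t=lambda x,y,z:ray("top",(290+(x-1)/3,70+(y-1)/3),z)[:3].round(4)
s=lambda x,y,z:ray("scene",(150+(x-1.3)/3.6,165+(y-1.3)/3.6),z).round(4)
print("tip top",t(391,322,.005),t(434,325,.005)); print("tip scene",s(271,283,.005),s(317,289,.005))
print("block top front edge T",t(383,470,.05),t(427,474,.05)," rear T",t(376,508,.05),t(422,512,.05))
print("block S rear",s(325,107,.05),s(370,112,.05)," front",s(317,133,.05),s(360,139,.05))
print("cheek top front T",t(43,246,.05),t(345,246,.05)," rear",t(45,36,.05),t(341,33,.05))
print("cheek S front",s(349,311,.05),s(704,316,.05)," rear",s(318,523,.05),s(709,529,.05))
im=cv2.imread("pics/t0.png");hsv=cv2.cvtColor(im,cv2.COLOR_BGR2HSV)
for n,f in(("top","t0"),("scene","s0")):
    hsv=cv2.cvtColor(cv2.imread(f"pics/{f}.png"),cv2.COLOR_BGR2HSV)
    y=cv2.inRange(hsv,(19,120,120),(30,255,255));k,l,st,c=cv2.connectedComponentsWithStats(y)
    for i in range(1,k):
        if 15<st[i,4]<200: print("brass",n,st[i],c[i].round(1),ray(n,c[i],.05).round(4))
    if n=="top":
        b=cv2.inRange(hsv[148:160,310:400],(95,60,30),(125,255,255));q=np.argwhere(b);print("blue",len(q),q.min(0)+[148,310],q.max(0)+[148,310],q.mean(0)+[148,310]); print(ray("top",(q.mean(0)+[148,310])[::-1],.02))
E
```

```text
tip top [ 0.5751 -0.2634  0.005 ] [ 0.5725 -0.3029  0.005 ]
tip scene [ 0.5748 -0.3007  0.005 ] [ 0.5803 -0.2612  0.005 ]
block top front edge T [ 0.4347 -0.2439  0.05  ] [ 0.4315 -0.2822  0.05  ]  rear T [ 0.4016 -0.2371  0.05  ] [ 0.3984 -0.2769  0.05  ]
block S rear [ 0.4031 -0.2771  0.05  ] [ 0.4086 -0.2361  0.05  ]  front [ 0.4375 -0.2787  0.05  ] [ 0.4442 -0.2399  0.05  ]
cheek top front T [0.6345 0.056  0.05  ] [ 0.6355 -0.2148  0.05  ]  rear [0.8329 0.057  0.05  ] [ 0.8363 -0.215   0.05  ]
cheek S front [ 0.6435 -0.2202  0.05  ] [0.6402 0.0583 0.05  ]  rear [ 0.841  -0.2129  0.05  ] [0.8373 0.0604 0.05  ]
brass top [309 143   7   9  54] [312.  147.1] [0.6473 0.0347 0.05  ]
brass top [393 142   8   9  59] [397.1 146.2] [ 0.6505 -0.1946  0.05  ]Traceback (most recent call last):
  File "<stdin>", line 16, in <module>
    return umr_minimum(a, axis, None, out, keepdims, initial, where)
ValueError: zero-size array to reduction operation minimum which has no identity
```

Both views agree to within about 4 mm:
- **Riser front:** middle at about (0.638, -0.080), yaw about +0.011.
- **Wedge block:** at (0.420, -0.259), yaw -0.148. Block-to-tip distance is 157 mm, as given.

Moving over to it now.

step_arm(claw=[1,1,1,1,1], delta_pos=[[0,0,0],[0,0,0],[-30,43,0],[-30,43,0],[-30,43,0]], rot=[[0,0,-0.16],[0,0,-0.153],[0,0,0],[0,0,0],[0,0,0]])

```text
t: 0.72
ee_pos: [0.4264, 0.5177, 0.2327]
ee_rot: [2.379, 2.052, -0.001]
wrist_force: [1.5, 1.1, -0.2]
width: 0.0909
```

step_arm(claw=[1,1,1,1,1], delta_pos=[[-30,43,0],[-30,43,0],[-49,7,0],[-49,7,0],[-49,7,0]], rot=[[0,0,0],[0,0,0],[0,0,0],[0,0,0],[0,0,0]])

```text
t: 1.35
ee_pos: [0.5006, 0.2968, 0.2326]
ee_rot: [-2.379, -2.051, 0.001]
wrist_force: [0.9, -0.5, 0.5]
width: 0.0911
```

step_arm(claw=[1,1,1,1,1], delta_pos=[[-49,7,0],[-49,7,0],[-49,7,0],[-49,7,0],[-49,7,0]], rot=[[0,0,0],[0,0,0],[0,0,0],[0,0,0],[0,0,0]])

```text
t: 1.98
ee_pos: [0.4991, 0.0495, 0.2329]
ee_rot: [-2.379, -2.052, 0.0]
wrist_force: [0.5, -0.5, 0.6]
width: 0.0911
```

step_arm(claw=[1,1,1,1,1], delta_pos=[[-49,7,0],[-49,7,0],[-49,7,0],[-42,-14,0],[-42,-14,0]], rot=[[0,0,0],[0,0,0],[0,0,0],[0,0,0],[0,0,0]])

```text
t: 2.6
ee_pos: [0.4577, -0.1777, 0.2328]
ee_rot: [-2.379, -2.051, 0.0]
wrist_force: [0.6, -0.3, 0.8]
width: 0.0914
```

step_arm(claw=[1,1,1,1,1], delta_pos=[[-42,-13,0],[-42,-13,0],[0,0,40],[0,0,40],[0,0,40]], rot=[[0,0,0],[0,0,0],[0,0,0],[0,0,0],[0,0,0]])

```text
t: 3.22
ee_pos: [0.4203, -0.2558, 0.1118]
ee_rot: [2.38, 2.051, 0.0]
wrist_force: [0.3, 0.1, -0.1]
width: 0.0911
```

```bash
python3 - <<'E'
from h import *
o=arm.get_obs();print(o["ee_pos"],o["ee_rot"],o["joint_positions"].round(3))
im=save("scene","s1")
a=cv2.resize(im[110:260,150:360,::-1],None,fx=3.6,fy=3.6,interpolation=cv2.INTER_CUBIC);cv2.imwrite("pics/c2.png",a)
E
```

```text
[ 0.42027666 -0.25579214  0.11176952] [2.37953105e+00 2.05077171e+00 8.62604633e-05] [-0.594  0.25   2.196 -0.     0.695 -2.017]
```

View pics/c2.png

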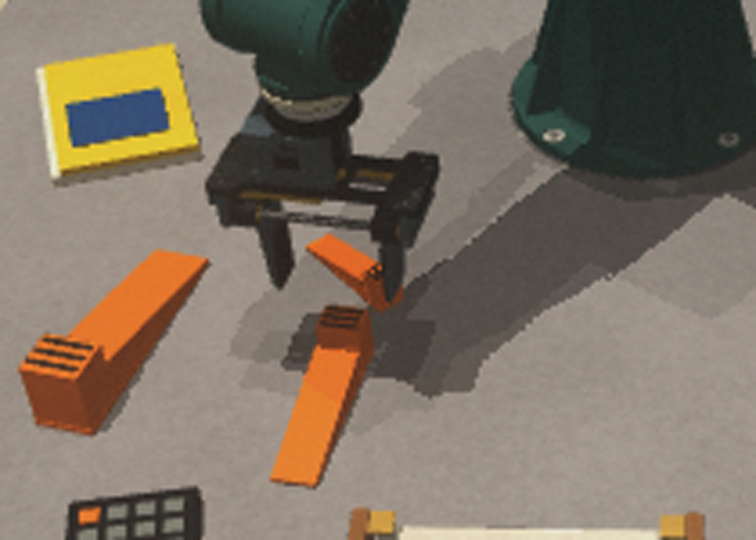

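The fingers, at crop (280,285) and (392,300), straddle the middle wedge's block at (343,320), and the small wedge is clear. I'll descend and grip.

step_arm(claw=[1,1,1,1,1], delta_pos=[[-3,0,20],[0,0,25],[0,0,22],[0,0,15],[0,0,0]], rot=[[0,0,0],[0,0,0],[0,0,0],[0,0,0],[0,0,0]])

```text
t: 3.9
ee_pos: [0.4197, -0.2585, 0.0306]
ee_rot: [-2.378, -2.051, 0.001]
wrist_force: [-0.2, -0.1, -0.1]
width: 0.0909
```

step_arm(claw=[-0.3,-0.3,-0.3,-0.3,-0.3], delta_pos=[[0,0,0],[0,0,0],[0,0,0],[0,0,0],[0,0,0]], rot=[[0,0,0],[0,0,0],[0,0,0],[0,0,0],[0,0,0]], squeeze=30)

```text
t: 4.53
ee_pos: [0.4201, -0.2587, 0.031]
ee_rot: [2.379, 2.051, 0.0]
wrist_force: [-0.2, -0.6, 0.2]
width: 0.0439
```

step_arm(claw=[-0.3,-0.3,-0.3,-0.3,-0.3], delta_pos=[[0,0,0],[0,0,0],[0,0,0],[0,0,0],[0,0,0]], rot=[[0,0,0],[0,0,0],[0,0,0],[0,0,0],[0,0,0]])

```text
t: 5.15
ee_pos: [0.42, -0.2587, 0.031]
ee_rot: [2.379, 2.051, -0.0]
wrist_force: [-1.2, 0.5, 4.6]
width: 0.0399
```

Gripped at 39.9 mm, matching the 40 mm block width. Now lift slightly, turn square and carry to the front of the riser.

step_arm(claw=[-0.3,-0.3,-0.3,-0.3,-0.3], delta_pos=[[0,0,-12],[0,0,0],[0,0,0],[45,9,0],[45,9,0]], rot=[[0,0,0],[0,0,-0.08],[0,0,-0.079],[0,0,0],[0,0,0]])

```text
t: 5.78
ee_pos: [0.4373, -0.1678, 0.0436]
ee_rot: [2.21, 2.232, 0.0]
wrist_force: [0.3, 0.4, -1.7]
width: 0.0397
```

step_arm(claw=[-0.3,-0.3,-0.3,-0.3,-0.3], delta_pos=[[45,9,0],[44,9,0],[0,0,5],[0,0,5],[0,0,0]], rot=[[0,0,0],[0,0,0],[0,0,0],[0,0,0],[0,0,0]])

```text
t: 6.4
ee_pos: [0.4537, -0.0801, 0.0327]
ee_rot: [-2.21, -2.232, 0.001]
wrist_force: [-0.4, -1.7, -2.2]
width: 0.0394
```

```bash
python3 - <<'E'
from h import *
o=arm.get_obs();print(o["ee_pos"],o["ee_rot"],o["wrist_force"])
im=save("scene","s2");t=save("top","t2")
a=cv2.resize(im[165:330,210:360,::-1],None,fx=3.6,fy=3.6,interpolation=cv2.INTER_CUBIC)
b=cv2.resize(t[75:240,290:350+70,::-1],None,fx=3.6,fy=3.6,interpolation=cv2.INTER_CUBIC)[:, :250]
cv2.imwrite("pics/c3.png",np.hstack([a,b]))
E
```

```text
[ 0.4536989  -0.08005774  0.03268201] [-2.20990185e+00 -2.23218116e+00  5.92540006e-04] [-0.3669179  -1.69336213 -2.168972  ]
```

View pics/c3.png

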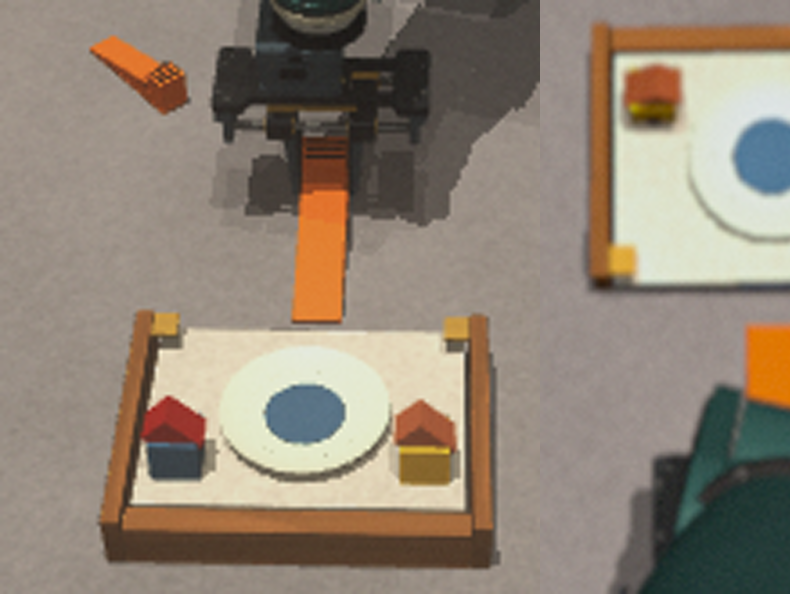

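Held wedge: its thin end is at crop (292–342, 320), between the brass tabs at (165,325) and (457,328). I'll measure its squareness and centring numerically.

```bash
python3 - <<'E'
from h import *
s=lambda x,y,z:ray("scene",(210+(x-1.3)/3.6,165+(y-1.3)/3.6),z).round(4)
print("tip",s(292,320,.007),s(342,321,.007)," base",s(300,192,.034),s(347,190,.034))
print("brass",s(165,325,.05),s(457,328,.05)," cheek",s(143,311,.05),s(480,316,.05),"rear",s(113,521,.05),s(482,527,.05))
im=cv2.imread("pics/t2.png");h=cv2.cvtColor(im,cv2.COLOR_BGR2HSV)
m=cv2.inRange(h,(5,180,90),(20,255,255));m[:158]=0;m[200:]=0;m[:,:320]=0;m[:,390:]=0
for r in range(160,190,3):
    q=np.flatnonzero(m[r]); 
    if len(q): print(r,q.min(),q.max(),ray("top",(q.min()-.5,r),.01)[:2].round(4),ray("top",(q.max()+.5,r),.01)[:2].round(4))
E
```

```text
tip [ 0.6113 -0.0995  0.007 ] [ 0.6112 -0.0587  0.007 ]  base [ 0.4898 -0.1008  0.034 ] [ 0.4861 -0.0607  0.034 ]
brass [ 0.6572 -0.1931  0.05  ] [0.6533 0.0342 0.05  ]  cheek [ 0.6433 -0.2123  0.05  ] [0.6404 0.0521 0.05  ] rear [ 0.8391 -0.2055  0.05  ] [0.8359 0.0527 0.05  ]
166 348 360 [ 0.6043 -0.0625] [ 0.6045 -0.0986]
169 348 360 [ 0.5959 -0.0625] [ 0.596  -0.0985]
172 348 360 [ 0.5874 -0.0625] [ 0.5875 -0.0985]
175 348 360 [ 0.5789 -0.0625] [ 0.5791 -0.0984]
178 348 360 [ 0.5705 -0.0625] [ 0.5707 -0.0984]
181 348 360 [ 0.5621 -0.0625] [ 0.5622 -0.0984]
184 348 360 [ 0.5537 -0.0625] [ 0.5538 -0.0983]
187 357 360 [ 0.5454 -0.0873] [ 0.5455 -0.0983]
```

Centred at y ≈ -0.080 with yaw ≈ 0.011, matching the riser. I'll set it down, release briefly so it sits flat, and regrip more firmly.

step_arm(claw=[-0.3,-0.3,0.1,0.1,0.1], delta_pos=[[0,0,1.5],[0,0,0],[0,0,0],[0,0,0],[0,0,0]], rot=[[0,0,0],[0,0,0],[0,0,0],[0,0,0],[0,0,0]])

```text
t: 7.12
ee_pos: [0.4541, -0.0793, 0.0315]
ee_rot: [2.209, 2.234, 0.0]
wrist_force: [-0.7, 0.3, 0.3]
width: 0.0503
```

step_arm(claw=[-0.3,-0.3,-0.3,-0.3,-0.3], delta_pos=[[0,0,0],[0,0,0],[0,0,0],[0,0,0],[0,0,0]], rot=[[0,0,0],[0,0,0],[0,0,0],[0,0,0],[0,0,0]], squeeze=50)

```text
t: 7.75
ee_pos: [0.4541, -0.0793, 0.0315]
ee_rot: [2.209, 2.234, 0.0]
wrist_force: [0.4, 0.3, 0.2]
width: 0.0396
```

step_arm(claw=[-0.3,-0.3,-0.3,-0.3,-0.3], delta_pos=[[0,6,0],[0,8,0],[0,8,0],[0,8,0],[0,8,0]], rot=[[0,0,0],[0,0,0],[0,0,0],[0,0,0],[0,0,0]])

```text
t: 8.38
ee_pos: [0.4926, -0.0788, 0.0315]
ee_rot: [-2.209, -2.234, 0.0]
wrist_force: [-3.0, -0.5, 5.6]
width: 0.0396
```

step_arm(claw=[-0.3,-0.3,-0.3,-0.3,-0.3], delta_pos=[[0,8,0],[0,8,0],[0,8,0],[0,8,0],[0,8,0]], rot=[[0,0,0],[0,0,0],[0,0,0],[0,0,0],[0,0,0]])

```text
t: 9.0
ee_pos: [0.5321, -0.0783, 0.0315]
ee_rot: [-2.208, -2.233, 0.001]
wrist_force: [-5.3, -0.1, 8.9]
width: 0.0397
```

step_arm(claw=[-0.3,-0.3,-0.3,-0.3,-0.3], delta_pos=[[0,6,0],[0,6,0],[0,5,0],[0,4,0],[0,3,0]], rot=[[0,0,0],[0,0,0],[0,0,0],[0,0,0],[0,0,0]])

```text
t: 9.62
ee_pos: [0.5561, -0.0781, 0.0314]
ee_rot: [-2.208, -2.233, 0.001]
wrist_force: [-5.9, 0.0, 9.6]
width: 0.0397
```

step_arm(claw=[-0.3,-0.3,-0.3,-0.3,-0.3], delta_pos=[[0,3,-0.2],[0,3,0],[0,3,0],[0,2,0],[0,1,0]], rot=[[0,0,0],[0,0,0],[0,0,0],[0,0,0],[0,0,0]])

```text
t: 10.25
ee_pos: [0.568, -0.078, 0.0315]
ee_rot: [-2.209, -2.234, 0.0]
wrist_force: [-2.9, -0.4, -2.1]
width: 0.0397
```

step_arm(claw=[-0.3,-0.3,-0.3,-0.3,-0.3], delta_pos=[[0,1,0],[0,1,0],[0,1,0],[0,1,0],[0,0,0]], rot=[[0,0,0],[0,0,0],[0,0,0],[0,0,0],[0,0,0]])

```text
t: 10.88
ee_pos: [0.5721, -0.078, 0.0316]
ee_rot: [2.209, 2.234, 0.0]
wrist_force: [0.1, 0.7, -3.7]
width: 0.0397
```

step_arm(claw=[-0.3,-0.3,-0.3,-0.3,-0.3], delta_pos=[[0,1,0.1],[0,1,0],[0,1,0],[0,0.5,0],[0,0.5,0]], rot=[[0,0,0],[0,0,0],[0,0,0],[0,0,0],[0,0,0]])

```text
t: 11.5
ee_pos: [0.576, -0.0779, 0.0315]
ee_rot: [-2.209, -2.234, 0.0]
wrist_force: [-1.3, -0.5, -2.8]
width: 0.0399
```

step_arm(claw=[-0.3,-0.3,-0.3,-0.3,-0.3], delta_pos=[[0,0.5,0],[0,0.5,0],[0,0.5,0],[0,0.5,0],[0,0.5,0]], rot=[[0,0,0],[0,0,0],[0,0,0],[0,0,0],[0,0,0]])

```text
t: 12.12
ee_pos: [0.5785, -0.0779, 0.0315]
ee_rot: [-2.209, -2.234, 0.0]
wrist_force: [-2.7, 0.4, -2.8]
width: 0.0396
```

```bash
python3 - <<'E'
from h import *
o=arm.get_obs();print(o["ee_pos"],o["wrist_force"],o["wrist_torque"])
im=save("scene","s3")
cv2.imwrite("pics/c4.png",cv2.resize(im[165:330,210:360,::-1],None,fx=3.6,fy=3.6,interpolation=cv2.INTER_CUBIC))
E
```

```text
[ 0.57852071 -0.07788708  0.03151926] [-2.66420469  0.40423122 -2.80894666] [0.02724893 0.48662225 0.05782245]
```

View pics/c4.png

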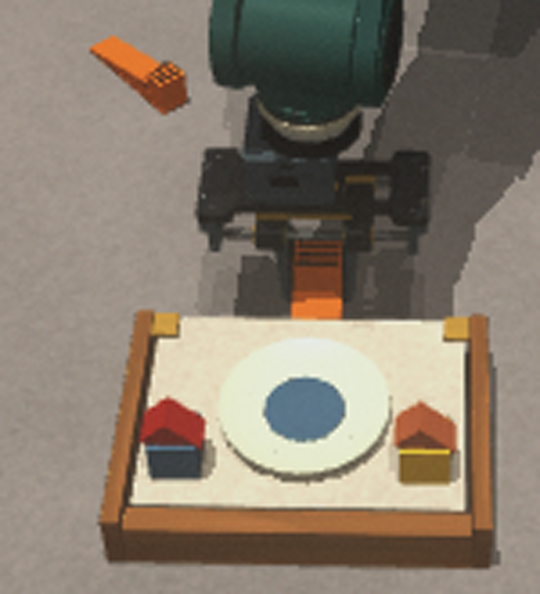

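The deck front has risen almost to the tabs, with its edge at crop row ~318 and the tabs' lower front barely showing. The resistance is not climbing yet, so I keep pushing in small steps.

step_arm(claw=[-0.3,-0.3,-0.3,-0.3,-0.3], delta_pos=[[0,0.4,0],[0,0.4,0],[0,0.4,0],[0,0.4,0],[0,0.4,0]], rot=[[0,0,0],[0,0,0],[0,0,0],[0,0,0],[0,0,0]])

```text
t: 12.8
ee_pos: [0.5794, -0.0778, 0.0315]
ee_rot: [-2.208, -2.233, 0.002]
wrist_force: [-13.7, -1.6, 7.9]
width: 0.0395
```

step_arm(claw=[-0.3,-0.3,-0.3,-0.3,-0.3], delta_pos=[[0,0.3,0],[0,0,0],[0,0,0],[0,0,0],[0,0,0]], rot=[[0,0,0],[0,0,0],[0,0,0],[0,0,0],[0,0,0]])

```text
t: 13.42
ee_pos: [0.5795, -0.0778, 0.0314]
ee_rot: [-2.208, -2.232, 0.003]
wrist_force: [-14.1, -0.6, 8.0]
width: 0.0397
```

step_arm(claw=[-0.3,-0.3,-0.3,-0.3,-0.3], delta_pos=[[0,0.3,0],[0,0.3,0],[0,0,0],[0,0,0],[0,0,0]], rot=[[0,0,0],[0,0,0],[0,0,0],[0,0,0],[0,0,0]])

```text
t: 14.05
ee_pos: [0.5797, -0.0778, 0.0315]
ee_rot: [-2.207, -2.232, 0.004]
wrist_force: [-15.9, -1.9, 11.7]
width: 0.0397
```

step_arm(claw=[-0.3,-0.3,-0.3,-0.3,-0.3], delta_pos=[[0,0.4,-0.1],[0,0.3,0],[0,0,0],[0,0,0],[0,0,0]], rot=[[0,0,0],[0,0,0],[0,0,0],[0,0,0],[0,0,0]])

```text
t: 14.68
ee_pos: [0.5798, -0.0778, 0.0314]
ee_rot: [-2.206, -2.231, 0.005]
wrist_force: [-19.0, -1.6, 14.3]
width: 0.0396
```

19 N with the tool no longer advancing, so it is jammed. Release.

step_arm(claw=[0.5,0.5,0.5,0.5,0.5], delta_pos=[[0,0,0],[0,0,0],[0,0,0],[0,0,0],[0,0,0]], rot=[[0,0,0],[0,0,0],[0,0,0],[0,0,0],[0,0,0]])

```text
t: 15.3
ee_pos: [0.5822, -0.0778, 0.0317]
ee_rot: [2.209, 2.234, 0.0]
wrist_force: [-0.1, -0.7, 0.6]
width: 0.0685
```

step_arm(claw=[0.5,0.5,0.5,0.5,0.5], delta_pos=[[0,0,-20],[0,0,-40],[0,0,-50],[0,-40,-30],[0,-50,0]], rot=[[0,0,0],[0,0,0],[0,0,0],[0,0,0],[0,0,0]])

```text
t: 15.92
ee_pos: [0.493, -0.0791, 0.1751]
ee_rot: [2.205, 2.231, 0.005]
wrist_force: [1.2, 0.7, -0.1]
width: 0.0681
```

step_arm(claw=[0.5,0.5,0.5,0.5,0.5], delta_pos=[[50,0,-20],[50,0,-20],[50,0,0],[50,0,0],[50,0,0]], rot=[[0,0,0],[0,0,0],[0,0,0],[0,0,0],[0,0,0]])

```text
t: 16.55
ee_pos: [0.4892, 0.1729, 0.2132]
ee_rot: [2.208, 2.233, 0.002]
wrist_force: [0.2, -0.1, -0.5]
width: 0.0684
```

```bash
python3 - <<'E'
from h import *
o=arm.get_obs();print(o["t"],o["ee_pos"],o["wrist_force"])
im=save("scene","s4");t=save("top","t4")
a=cv2.resize(im[165:330,210:360,::-1],None,fx=3,fy=3.6,interpolation=cv2.INTER_CUBIC)
b=cv2.resize(t[75:240,295:415,::-1],None,fx=2.9,fy=3.6,interpolation=cv2.INTER_CUBIC)
cv2.imwrite("pics/c5.png",np.hstack([a,b]))
for f in("scene","top"): # moved things
    d=cv2.absdiff(cv2.imread(f"pics/{'s0' if f=='scene' else 't0'}.png"),cv2.imread(f"pics/{'s4' if f=='scene' else 't4'}.png")).max(2)
    k,l,st,c=cv2.connectedComponentsWithStats((d>40).astype(np.uint8))
    print(f,[st[i].tolist() for i in range(1,k) if st[i,4]>25])
E
```

```text
16.55 [0.48920411 0.1728532  0.21319948] [ 0.16640584 -0.12417347 -0.52860677]
scene [[331, 1, 11, 24, 136], [370, 0, 12, 16, 58], [355, 0, 91, 131, 4455], [473, 0, 113, 149, 4886], [534, 8, 17, 16, 104], [350, 15, 4, 15, 33], [541, 24, 10, 6, 41], [291, 40, 15, 24, 137], [353, 67, 7, 14, 71], [302, 87, 15, 8, 34], [357, 123, 69, 112, 3542], [424, 137, 21, 4, 44], [425, 140, 32, 5, 70], [426, 144, 39, 6, 95], [425, 154, 127, 50, 2496], [225, 195, 31, 51, 802], [250, 232, 83, 48, 625], [284, 270, 22, 7, 43]]
top [[381, 89, 16, 6, 57], [314, 90, 15, 5, 37], [381, 100, 16, 4, 52], [377, 107, 17, 4, 62], [312, 108, 17, 4, 60], [344, 122, 20, 8, 60], [397, 129, 3, 14, 30], [334, 131, 30, 12, 67], [162, 140, 133, 260, 22523], [316, 152, 75, 32, 608], [410, 177, 25, 66, 1177], [0, 246, 162, 154, 11862], [154, 343, 51, 57, 1036], [127, 362, 22, 11, 145], [138, 374, 10, 8, 52], [288, 377, 5, 19, 32], [40, 381, 21, 10, 153], [148, 385, 8, 8, 43], [303, 384, 42, 8, 146], [41, 391, 27, 9, 177], [326, 390, 14, 10, 55], [147, 395, 20, 5, 80]]
```

View pics/c5.png

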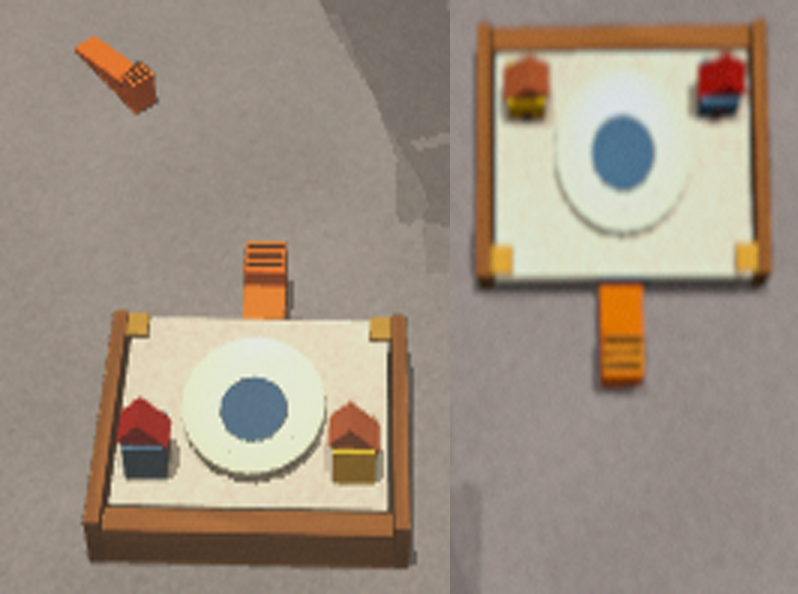

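Picture: the wedge is centred and square under the edge (right panel, 600–645 at row ~290). The deck edge reaches the tabs at row ~318, as when jammed. I'll clear the arm from the mug's view and do one numeric check.

step_arm(claw=[0.5,0.5,0.5,0.5,0.5], delta_pos=[[50,0,0],[50,0,0],[50,0,0],[50,0,0],[50,0,0]], rot=[[0,0,0],[0,0,0],[0,0,0],[0,0,0],[0,0,0]])

```text
t: 17.27
ee_pos: [0.4866, 0.4222, 0.2129]
ee_rot: [2.209, 2.233, 0.001]
wrist_force: [0.6, 0.4, 0.3]
width: 0.0685
```

```bash
python3 - <<'E'
from h import *
im=save("scene","s5");t=save("top","t5")
def red(f):
    h=cv2.cvtColor(cv2.imread(f),cv2.COLOR_BGR2HSV);m=cv2.inRange(h,(0,180,60),(3,255,255))|cv2.inRange(h,(175,180,60),(180,255,255))
    k,l,s,c=cv2.connectedComponentsWithStats(m);return [(s[i].tolist(),c[i].round(1)) for i in range(1,k) if s[i,4]>100]
for f in("t0","t5","s0","s5"):print(f,red(f"pics/{f}.png"))
for n in "ts":
    a,b=[cv2.imread(f"pics/{n}{k}.png")[150 if n=='t' else 225:190 if n=='t' else 290,340 if n=='t' else 240:370 if n=='t' else 340].astype(int) for k in(4,5)]
    print(n,"wedge region max/mean diff",abs(a-b).max(),abs(a-b).mean().round(2))
h=cv2.cvtColor(cv2.imread("pics/s5.png"),cv2.COLOR_BGR2HSV);m=cv2.inRange(h,(5,150,80),(20,255,255))[225:256,280:320]
q=np.argwhere(m)+[225,280];r0=q[:,0].min();print("wedge rows",r0,q[:,0].max())
for r in range(r0,q[:,0].max()+1,4):
    c=q[q[:,0]==r][:,1];print(r,c.min(),c.max())
print("rear top edge",ray("scene",(q[:,1].mean(),r0-.5),.05),"front edge of deck row->x(z.042)",ray("scene",(298,165+318/3.6),.042))
E
```

```text
t0 [([381, 93, 15, 10, 126], array([388.2,  98. ])), ([220, 203, 41, 34, 880], array([237.8, 219.2]))]
t5 [([381, 91, 15, 10, 125], array([388.2,  96.1])), ([220, 203, 41, 34, 885], array([237.7, 219.2]))]
s0 [([596, 25, 32, 30, 354], array([610.5,  39.1])), ([377, 26, 18, 27, 120], array([388.1,  40.4])), ([260, 30, 16, 22, 190], array([268.5,  38. ])), ([469, 30, 20, 19, 267], array([478.6,  38.4]))]
s5 [([596, 25, 32, 30, 346], array([610.4,  39. ])), ([259, 30, 18, 21, 187], array([268.8,  38.2])), ([380, 191, 35, 17, 162], array([400.9, 198.5]))]
t wedge region max/mean diff 17 2.12
s wedge region max/mean diff 10 3.12
wedge rows 232 253
232 293 304
236 292 304
240 291 304
244 292 304
248 291 304
252 291 304
rear top edge [ 0.56258463 -0.0804837   0.05      ] front edge of deck row->x(z.042) [ 0.64065704 -0.07499177  0.042     ]
```

The mug is unmoved. The block centre is at x 0.5796, against 0.5798 when jammed, so it has not sprung back. It stands 61 mm in front of the edge, where about 62 is expected. Handing in.

```bash
python3 -c "
from bench import arm
print(arm.close_job())"
```

```text
the job is handed in; nothing more can be done
None
```

The deck is up at its brass stops, with the middle-sized orange wedge jammed under the middle of its front edge. I handed the job in at about 17.4 s of the 48 s allowed; it reports no verdict.

**What I did:** I gripped the wedge by its block, squared it to the deck's edge and pushed it in thin end first. I stopped when the push reached 19 N and it no longer moved. About 14 N of downward press on the desk was acting at that moment, so the net jamming push was a few newtons lower. Then I let go and moved the arm clear.

**Last checks:**
- **Wedge:** after letting go, its block is at x 0.5796 m against 0.5798 m when jammed, so it did not spring back. It stands about 61 mm in front of the edge; about 62 was expected. It is square and centred to within a few mm.
- **Steadiness:** the wedge and the deck's front edge look the same in pictures taken 0.7 s apart after letting go.
- **Other objects:** the mug measures within 0.1 pixel of where it was. The top picture shows no change at the calculator or calendar.
- **Disagreement:** the two cameras differed by up to about 7 mm on x positions. I relied on the force climb to find the end of the push.

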